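# Press a fan's bearing sleeve home on the arbor press

## Task

A cooling fan waits in the nest of the bench press with its brass bearing sleeve still standing high: slide the shuttle fully home under the ram, then press the sleeve in by pushing the three-spoked capstan round, spoke after spoke, slowly once it bites, until you feel it bottom firmly on the hidden shoulder inside the fan's hub (how deep that lies differs from fan to fan). Stop there, for the hub cracks if overloaded, and turn the capstan back to lift the ram about 20 mm clear of the sleeve. Leave the shuttle home, work the ram only through the capstan, and leave the other things on the bench alone.

Things in the scene. Friction and masses are not known exactly. Their poses are not given: they have to be found in the camera images.
- press: blue bench arbor press, bolted down, 250 mm high to the top of its head. Origin: on the ram's axis at table level; z up. Throat and shuttle face its own -y, the column stands on its +y side, the capstan on its -x side, towards the robot. The head spans x -38 to 38, y -36 to 130, z 165 to 250 mm; the ram sticks up through it. Slide-way rails: x = -50 and 50 mm, tops 55 mm up.
- capstan (a joint): capstan angle, rad: 0 = ram fully raised, 3.6 = end of its range; the ram moves 16 mm per rad. It grows (ram down) when a spoke on the throat side (press -y) is pushed down; pushing down a spoke on the column side (+y) raises the ram. In the press's y-z plane, from +y towards +z, spoke_a lies at (value - 0.111) rad, the others 2.094 rad either way. It stays where it is left.
- hub (a point): centre of the capstan's hub (46 mm across, 32 mm long), on its axis and in the plane of the spokes: in the press's frame x -108, y 27, z 205 mm. Three straight spokes 120 degrees apart turn about it in the press's y-z plane, 70 mm out from the side of the head; 120 mm from axis to rounded end, steel 12 mm thick, the outer 65 mm a black grip 17 mm thick.
- spoke_a (a point): point on the middle line of the first spoke's grip, 85 mm from the axis. Pushed square to the spoke here, the capstan turns free at 2 to 5 N and the sleeve goes in at about 10 N (both only while moving; friction holds all at rest). When it has bottomed the push rises steeply: 14 to 18 N is firmly home; above about 25 N, or hitting the bottom at speed, the hub cracks.
- spoke_b (a point): the same point on the second spoke, 2.094 rad further round (from +y towards +z) than spoke_a
- spoke_c (a point): the same point on the third spoke, 4.189 rad further round than spoke_a
- ram: the square steel ram, 22 mm wide, with a round nose 24 mm across. Origin: centre of the nose's underside; z up; 125 mm above the table when the joint capstan is 0. It must not be overloaded: more than 150 N on the fan or its sleeve cracks the hub; with 60 N or more the sleeve sits firmly on its shoulder.
- shuttle (a joint): how far the shuttle is pushed in, m: 0 = drawn right out, 0.085 = home against its stop, the fan then centred under the ram. It slides along the press's y (in = +y) with about 2.5 N of friction and stays where it is left. Aluminium plate 84 mm wide, 180 mm long, its top 56 mm above the table.
- shuttle_grip (a point): centre of the shuttle's red upright knob, 24 mm across, standing on the shuttle's outer end; the red part reaches from 68 to 94 mm above the table, this point is 82 mm above it. 125 mm from the fan's centre along the press's -y.
- fan: the black 60 x 60 x 15 mm cooling-fan frame clamped in the shuttle's nest. Origin: centre of its underside, 56 mm above the table; z up. Its hub is 28 mm across with its top 71 mm above the table.
- sleeve (a joint): how far the brass sleeve has been pressed in, m: 0 = 10 mm proud of the hub. A press fit: it moves only under about 45 N from the ram and stays where it is left. It bottoms on a shoulder inside the hub, which cannot be seen, somewhere between 0.0045 and 0.009; that can only be felt, as a steep rise of the push.
- sleeve_top (a point): centre of the top face of the brass sleeve, which is 16 mm across; 81 mm above the table with the joint at 0, 72 to 76.5 mm once bottomed (it stays a little proud of the hub).
- cleaner: bystander: yellow cleaner bottle, 62 x 40 x 162 mm; origin at the centre of its underside
- parts_box: bystander: clear parts box, 120 x 170 x 30 mm; origin at the centre of its underside
- spare_fan: bystander: a spare 60 x 60 x 15 mm fan lying on the bench; origin at the centre of its underside
- spare_sleeve: bystander: a spare brass sleeve, 16 mm across and 15 mm high, standing; origin at the centre of its underside
- screwdriver: bystander: blue-handled screwdriver, 170 mm long; origin below its middle
- flux_jar: bystander: small amber jar, 44 mm across and 40 mm high; origin at the centre of its underside

How it is judged (in metres and radians):
On the way, in this order (a step that is already met when the one before it is completed fails the run):
1. the shuttle is home, within 3 mm of its stop, the sleeve not yet pressed (value of joint shuttle above 0.082 m and value of joint sleeve below 0.003 m), for 0.2 s.
2. the sleeve is pressed in until it bottoms firmly: the ram bears on it with over 60 N, the shuttle being home (value of joint sleeve above 0.004 m and value of joint shuttle above 0.082 m and contact force between ram and fan above 60 N), for 0.1 s.
At the end, for the whole second after the job is handed in: The sleeve is down on its shoulder (more than 4 mm in), the shuttle is home within 3 mm of its stop, and the ram's nose stands still at least 14 mm above the sleeve (value of joint sleeve above 0.004 m and value of joint shuttle above 0.082 m and z of ram in the frame of sleeve_top above 0.014 m and velocity of joint capstan between -0.1 and 0.1 rad/s); the robot touches nothing.
It fails at once if the hub is cracked: more than 150 N from the ram on the fan or its sleeve (contact force between ram and fan above 150 N).
It fails at once if the ram is pushed by the robot directly (more than 4 N) instead of through the capstan (contact force between any of the fingers, the arm and ram above 4 N).
It fails at once if the fan or its sleeve is pushed by hand (more than 8 N) (contact force between any of the fingers, the arm and fan above 8 N).
It fails at once if a bystander is moved more than 25 mm (distance of any of cleaner, parts_box, spare_fan, spare_sleeve, screwdriver, flux_jar from where it was at the start of the episode above 0.025 m).
It also fails if it takes over 69 s, if anything falls off the work surface, if the arm or the gripper's body presses on something with over 40 N, if the wrist force passes 120 N, or if a joint passes its speed limit or range.

## Robot

A 6-joint arm with a two-finger parallel gripper is mounted at the origin on the work surface. World frame = base frame: x ahead of the robot, y to its left, z up, the work surface at z = 0. Lengths are in m, angles in degrees, forces in N, time in s.
With the tool pointing down it reaches from about 0.275 to 0.975 m from the base axis. Payload 8.4 kg.
Tool frame: the origin (TCP) lies on the centre line of the jaws, within the pads' length; the fingertips stand 11 mm ahead of it and the grasp point (between the pads) lies 8 mm behind it; z points along the fingers, y is the line along which they close (so a half turn about z gives the same grasp; the last joint's range is limited). The gripper opens to 92 mm and grips with 3 to 60 N. Pads are 20 mm wide; open, the fingers measure 128 mm over their backs; the gripper's body (75 mm by 189 mm) begins 69 mm behind the grasp point.
Start: joints at [68.56, 20.225, 93.587, -0, 66.188, -0.138], TCP at [0.227, 0.582, 0.226] pointing down, gripper open.
Joint ranges: [-150.9, 150.9], [-52.94, 120.26], [3.33, 152.33], [-74.26, 254.26], [0, 154.13], [-172.89, 172.89]. Speed limits (degrees/s): [127.2, 127.2, 159.86, 180, 180, 180].

## Interface

Orientations are given as a 3x3 rotation matrix whose columns are the frame's x, y, z axes.
In Python, from plant import ctrl, viewer, job gives the robot as it stands.
- The arm moves only by the shell command python3 -m creep 'ROWS' [FORCE]. ROWS is text: rows parted by semicolons, each of 7 numbers parted by spaces: the shift along the tool's x, y, z in cm, then the turn, a rotation vector about the tool's x, y, z in rad, then the finger opening in cm, from 0 to 9.19. In form: tx ty tz wx wy wz jaw; .... A call has 1 to 10 rows; each row is the pose to reach, as a shift and turn from the pose commanded when the call began, along the tool's axes at that moment; what a row does not reach only later rows make up. A row lasts 1/12 s, in which the tool goes at most 41.7 mm and 7.16 degrees, less where a joint would pass 70% of its speed; a pose out of reach is approached as far as the arm can. A call with a gripper value outside its range is refused whole. The fingers move at their own pace and stop on an object; FORCE is the grip in N (left out, the last holds). Time passes only in rows, so rows that repeat a pose let the fingers close. It gives the time, the measured TCP pose, the force, the opening and the grip force at its end, in the units of the state.
- ctrl.state(): the state, without advancing time (a new reading comes with each control period).
- viewer.grab_frame(name): name is "scene" or "top" or "wrist"; returns a dict with "color" (400x640x3 uint8, blue, green, red), "range_z" (400x640 float32, m along the optical axis (not along the pixel's ray), 0 where there is no reading), "K" (3x3 intrinsics, pixels), "T" (4x4, takes a point from camera to world coordinates). Camera axes: x right, y down, z forward; pixel columns grow to the right and rows downward; lengths in m; the calibration is good to about 2 mm. The wrist camera is an equidistant fisheye: a pixel r from the principal point sees the ray r / f radians off the axis. A picture is of the moment at which its call begins.
- job.finish_job(): hands the job in; it is judged then, once.
Trained networks look in a picture, given as the dict that the camera call returned (one of the last four; its "shot" number tells which), for a name from the list of things; names that differ only in an ending like _2 or _b are one class to them, and where a whole thing is asked for, a point or a joint stands for the part that bears it (a point fixed in the world has none). Each returns a list of dicts, best first, with "score" (0 to 1); they miss things now and then, are a little off and sometimes report something else, mostly with a low value. They report only what shows in the picture. A call takes as long as a camera call.
- viewer.recognise(name, picture): "position" ([column, row] in pixels, amid what is visible of it).
- viewer.pinpoint(name, picture): "position" ([column, row] in pixels: a listed point, or the origin of a listed thing).
The state is a dict: "clock": time; "joint_positions": joint angles; "dq": joint speeds; "tau": joint torques, N m; "ee_pos": TCP position; "tcp_rot": TCP orientation; "wrist_force": force on the tool from outside, world axes, zero at the start; "ft_torque": the same for the moment, N m; "opening": opening from 0.0 (shut) to 1.0 (fully open); "grasp_force": force on a finger pad.
Only numpy, scipy, OpenCV 4.12 (cv2) and the standard library are available. Lean on these libraries where they do the work, as an engineer would, in place of code of your own. Each camera call takes 0.05 s, during which the arm holds its last target. There are 200 camera calls.

## Working session

There is one attempt and no reset: what is moved stays moved. The work goes in short steps, Python scripts to look and compute and a shell command to move; the robot and the scene stay as the last step left them, time stands still between calls to the robot, and variables do not carry over. Pictures are saved under pics/ and viewed, at most 10 in all, crops included, and the job is handed in when it is done.

```bash
mkdir -p pics
cat > h.py <<'E'
import numpy as np, cv2
from plant import ctrl, viewer, job
def ray(p,px):
    K=p["K"];return np.array([(px[0]-K[0,2])/K[0,0],(px[1]-K[1,2])/K[1,1],1.])
def at_z(p,px,z):
    T=p["T"];d=T[:3,:3]@ray(p,px);o=T[:3,3];return o+d*(z-o[2])/d[2]
def deep(p,px,r=2):
    u,v=map(int,np.round(px));w=p["range_z"][max(v-r,0):v+r+1,max(u-r,0):u+r+1];w=w[w>0]
    return (p["T"]@np.r_[ray(p,px)*np.median(w),1])[:3] if w.size else None
def proj(p,X):
    c=np.linalg.inv(p["T"])@np.r_[X,1];c=p["K"]@c[:3];return c[:2]/c[2]
E
python3 - <<'E'
from h import *
np.set_printoptions(precision=4,suppress=True)
s=ctrl.state();print(s["clock"],s["ee_pos"],s["tcp_rot"],s["wrist_force"])
for n in ["scene","top"]:
    p=viewer.grab_frame(n);cv2.imwrite(f"pics/{n}0.png",p["color"]);print(n,p["T"],p["K"])
    for k in ["press","hub","spoke_a","shuttle_grip","fan","sleeve_top","ram","cleaner","parts_box","spare_fan","spare_sleeve","screwdriver","flux_jar"]:
        for d in viewer.pinpoint(k,p)[:3]:
            print(k,round(d["score"],2),np.round(d["position"],1),deep(p,d["position"]))
print(ctrl.state()["clock"])
E
```

```text
0.0 [0.2269 0.5819 0.2249] [[-0.9317  0.3633 -0.0005]
 [ 0.3633  0.9317 -0.0013]
 [ 0.     -0.0014 -1.    ]] [-1.3127  0.5551  0.2887]
scene [[-0.8581  0.3078 -0.4111  1.0328]
 [ 0.5134  0.5344 -0.6715  0.8441]
 [ 0.013  -0.7872 -0.6166  0.9601]
 [ 0.      0.      0.      1.    ]] [[473.3327   0.     325.7914]
 [  0.     473.3327 193.792 ]
 [  0.       0.       1.    ]]
press 0.74 [330.9 277.3] [0.5963 0.1623 0.0592]
hub 0.68 [373.2 210.9] [0.4722 0.1509 0.2173]
hub 0.56 [454.3 315.6] [0.3685 0.3801 0.0008]
spoke_a 0.79 [355.2 183.7] [0.4681 0.0636 0.2419]
spoke_a 0.75 [392.8 206.8] [0.4596 0.2052 0.264 ]
shuttle_grip 0.78 [289.8 218.8] [ 0.5919 -0.0688  0.0781]
shuttle_grip 0.23 [417.5 371.9] [0.5551 0.4602 0.0178]
sleeve_top 0.46 [353.2 180.6] [0.4685 0.0546 0.246 ]
sleeve_top 0.4 [314.8 240.8] [0.576  0.0456 0.0796]
ram 0.93 [332.7 249.8] [0.5715 0.1283 0.1147]
cleaner 0.66 [237.6 187.4] [ 0.638  -0.3531  0.0195]
cleaner 0.36 [416.  371.2] [0.5542 0.455  0.0125]
parts_box 0.56 [416.6 372.5] [0.5567 0.4594 0.0157]
spare_fan 0.75 [304.  173.2] [ 0.4066 -0.3244  0.0118]
spare_fan 0.7
[... 673 characters left out ...]
0.4567 0.2045 0.2617]
spoke_a 0.88 [287.9 232. ] [0.4493 0.1269 0.2252]
spoke_a 0.62 [316.  226.5] [0.4595 0.0575 0.2439]
shuttle_grip 0.84 [366.1 188.4] [ 0.6033 -0.0851  0.055 ]
fan 0.84 [322.3 200.1] [0.5649 0.0434 0.0711]
fan 0.16 [187.8 211.1] [0.5482 0.4497 0.0037]
sleeve_top 0.59 [321.3 195.3] [0.5777 0.0461 0.077 ]
ram 0.7 [297.4 194.5] [0.5382 0.103  0.2485]
cleaner 0.88 [457.3 186.9] [ 0.6056 -0.3519  0.0589]
parts_box 0.79 [185.9 213.1] [0.5424 0.4555 0.0023]
spare_fan 0.69 [452.7 264.3] [ 0.3846 -0.3361  0.0121]
spare_sleeve 0.48 [233.8 244.3] [0.4464 0.3053 0.0096]
spare_sleeve 0.21 [452.8 262.6] [ 0.3894 -0.3364  0.0134]
screwdriver 0.54 [205.1 277.1] [0.3519 0.386  0.0029]
1.4
```

View pics/scene0.png

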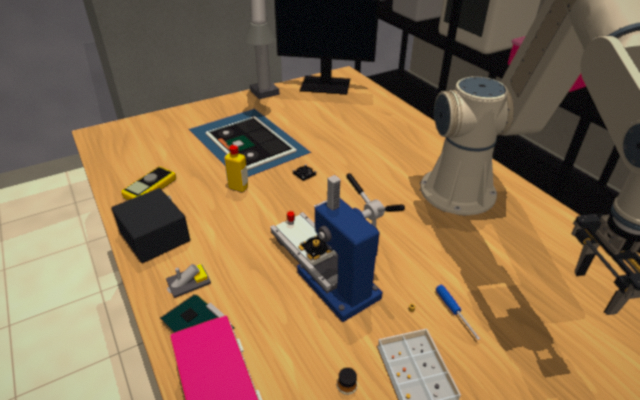

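View pics/top0.png

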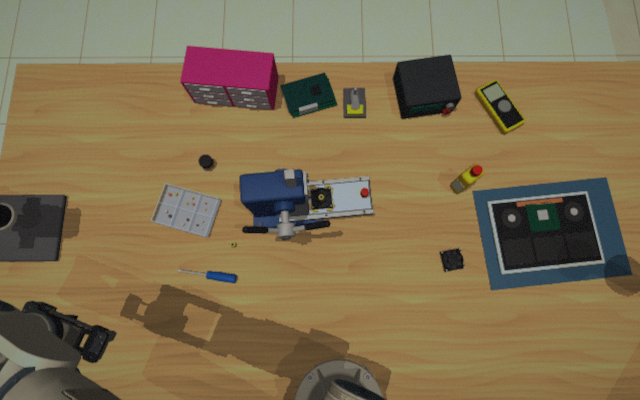

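The scene view shows the press at about (340,250), its shuttle pointing along world -y with the red knob at (290,217). The capstan is at (373,208), facing the robot. The top view puts the head at (272,195), the fan at (321,197), the knob at (365,192), and the spokes at (255,229) and (316,226). Next I'll refine the press pose and capstan angle from depth.

Run:
```python
from h import *
np.set_printoptions(precision=4,suppress=True)
C=[]
P={}
for n in ["scene","top"]:
    p=viewer.grab_frame(n);P[n]=p;v,u=np.nonzero(p["range_z"]>0);z=p["range_z"][v,u];K=p["K"]
    X=np.c_[(u-K[0,2])/K[0,0]*z,(v-K[1,2])/K[1,1]*z,z]@p["T"][:3,:3].T+p["T"][:3,3]
    m=(X[:,0]>.35)&(X[:,0]<.75)&(X[:,1]>-.15)&(X[:,1]<.3);X=X[m];col=p["color"][v[m],u[m]].astype(int);C.append((n,X,col))
    h=X[(abs(X[:,2]-.25)<.006)&(col[:,0]>col[:,2]+30)]
    r=cv2.minAreaRect(h[:,:2].astype(np.float32)*1000);print(n,len(h),r,h[:,2].mean())
    print("ram top",X[X[:,2]>.27][:,2].max(),X[(X[:,2]>.30)].mean(0))
    for k,zz in [("shuttle_grip",.082),("sleeve_top",.081),("hub",.205),("fan",.056),("press",0)]:
        for d in viewer.pinpoint(k,p)[:2]: print(k,round(d["score"],2),at_z(p,d["position"],zz))
np.savez("c.npz",s=C[0][1],sc=C[0][2],t=C[1][1],tc=C[1][2])
```

```text
scene 1271 ((565.9944458007812, 173.59036254882812), (74.45152282714844, 152.0926055908203), 3.7925970554351807) 0.24907466365903624
ram top 0.33300466379305926 [0.5723 0.1225 0.3196]
shuttle_grip 0.97 [ 0.5941 -0.0758  0.082 ]
sleeve_top 0.58 [0.5798 0.0474 0.081 ]
hub 0.72 [0.4602 0.1344 0.205 ]
fan 0.93 [0.5737 0.0469 0.056 ]
press 0.88 [0.5693 0.1275 0.    ]
press 0.63 [0.5554 0.4542 0.    ]
top 1511 ((561.0606079101562, 167.3233642578125), (73.75991821289062, 153.14712524414062), 4.6621198654174805) 0.2486218866928708
ram top 0.333744610423066 [0.5631 0.1181 0.3245]
shuttle_grip 0.89 [ 0.5924 -0.08    0.082 ]
shuttle_grip 0.28 [0.4884 0.0595 0.082 ]
sleeve_top 0.49 [0.5799 0.0475 0.081 ]
hub 0.87 [0.4527 0.1388 0.205 ]
fan 0.97 [0.5722 0.0277 0.056 ]
fan 0.55 [0.4991 0.0497 0.056 ]
press 0.9 [0.5711 0.1169 0.    ]
```

Run:
```python
from h import *
from scipy.optimize import least_squares
np.set_printoptions(precision=4,suppress=True)
c=np.load("c.npz");S,T=c["s"],c["t"]
def loc(q,X):
    a=q[2];d=X[:,:2]-q[:2];return np.c_[d@[np.cos(a),np.sin(a)],d@[-np.sin(a),np.cos(a)],X[:,2]]
q=np.array([.569,.120,np.radians(5)])
for it in range(4):
    L=loc(q,S);w=.012 if it<2 else .007
    A=S[(abs(L[:,0]-.038)<w)&(L[:,1]>-.02)&(L[:,1]<.12)&(L[:,2]>.175)&(L[:,2]<.24)]
    B=S[(abs(L[:,1]-.130)<w)&(abs(L[:,0])<.03)&(L[:,2]>.175)&(L[:,2]<.24)]
    R=S[(L[:,2]>.265)&(abs(L[:,0])<.03)&(abs(L[:,1])<.03)]
    f=lambda q:np.r_[loc(q,A)[:,0]-.038,loc(q,B)[:,1]-.130]
    r=least_squares(f,q,loss="soft_l1",f_scale=.002);q=r.x;print(q,np.degrees(q[2]),len(A),len(B),np.sqrt(np.mean(r.fun**2)))
L=loc(q,R);print("ram x,y",np.percentile(L[:,0],[5,50,95]),np.percentile(L[:,1],[5,50,95]))
for n,X in (("s",S),("t",T)):
    L=loc(q,X);m=(abs(L[:,0]+.108)<.02)&(L[:,2]>.08);r=np.hypot(L[:,1]-.027,L[:,2]-.205);m&=(r>.045)&(r<.125)
    a=np.degrees(np.arctan2(L[m,2]-.205,L[m,1]-.027));h,e=np.histogram(a,36,(-180,180));print(n,[(int(x),int(k)) for k,x in zip(h,e) if k>2])
    for lo,hi in ((0,80),(120,200)):
        aa=a%360;g=(aa>lo)&(aa<hi);print(lo,np.median(aa[g]),np.median(L[m][g],0),L[m][g].min(0),L[m][g].max(0))
    h=L[(abs(L[:,2]-.25)<.004)];print("head top x",np.percentile(h[:,0],[1,99]),"y",np.percentile(h[:,1],[1,99]))
for k in ([.594,-.076,0],[.5924,-.08,0],[.5798,.0475,0],[.4602,.1344,0],[.4527,.1388,0]):print(loc(q,np.array([k])))
print(ctrl.state()["clock"])
```

```text
[0.5691 0.117  0.0964] 5.52475839009438 744 409 0.003055051579165968
[0.5689 0.117  0.0943] 5.400743273871524 727 401 0.0028830196594820993
[0.5684 0.1169 0.0899] 5.14828240530389 659 402 0.0012894465829701234
[0.5684 0.1169 0.0897] 5.137432747499138 653 401 0.0012355476115896485
ram x,y [-0.0077  0.0073  0.0125] [-0.0075  0.0094  0.014 ]
s [(30, 98), (40, 54), (140, 13), (150, 152), (160, 3)]
0 38.559713559395405 [-0.1015  0.0988  0.2619] [-0.1147  0.0596  0.2307] [-0.0972  0.1241  0.2824]
120 153.55701287814418 [-0.1035 -0.0453  0.2405] [-0.115  -0.081   0.2209] [-0.0971 -0.0119  0.2584]
head top x [-0.1066  0.0373] y [-0.0694  0.1286]
t [(-90, 3), (30, 74), (40, 117), (140, 15), (150, 170)]
0 40.39181732191723 [-0.1119  0.0932  0.2618] [-0.1188  0.0602  0.2326] [-0.1032  0.1237  0.282 ]
120 153.28332668120825 [-0.1116 -0.0494  0.2431] [-0.1188 -0.0816  0.2223] [-0.1023 -0.0125  0.2593]
head top x [-0.116   0.0316] y [-0.0736  0.1268]
[[ 0.0083 -0.1945  0.    ]]
[[ 0.0063 -0.1983  0.    ]]
[[ 0.0052 -0.0702  0.    ]]
[[-0.1062  0.0271  0.    ]]
[[-0.1132  0.0321  0.    ]]
2.0
```

```bash
cat >> h.py <<'E'
O=np.array([.570,.117,0]);A=np.radians(5.2)
RP=np.array([[np.cos(A),-np.sin(A),0],[np.sin(A),np.cos(A),0],[0,0,1]])
def to(*pts):
    "rows (cm) to press-frame TCP points, from measured pose; also the present pose/force in press frame"
    from scipy.spatial.transform import Rotation as Ro
    s=ctrl.state();p=np.array(s["ee_pos"]);R=np.array(s["tcp_rot"])
    print("t %.2f press tcp mm"%s["clock"],np.round((RP.T@(p-O))*1000,1),"F press",np.round(RP.T@np.array(s["wrist_force"]),1))
    Rd=RP@np.diag([-1,1,-1]);print("turn",np.round(Ro.from_matrix(R.T@Rd).as_rotvec(),3))
    for q in pts: print(q,"->",np.round(R.T@(O+RP@(np.array(q)/1000)-p)*100,2))
E
python3 -m creep '-5 -5 -10 0 0 0 0;-10 -9 -16 0 0 0 0;-10 -9 -16 0 0 0 0;-10 -9 -18 0 0 0 0;-60 -53 -19.5 0 0 -0.46 0;-60 -53 -19.5 0 0 -0.46 0;-60 -53 -19.5 0 0 -0.46 0;-60 -53 -19.5 0 0 -0.46 0;-60 -53 -19.5 0 0 -0.46 0;-60 -53 -19.5 0 0 -0.46 0' 20; python3 -c "
from h import *
to((3,-247,420))"
```

```text
clock: 2.83
ee_pos: [0.3843, 0.2742, 0.3794]
tcp_rot: [[-0.996, -0.089, 0.001], [-0.089, 0.996, 0.0], [-0.001, 0.0, -1.0]]
wrist_force: [0.9, 0.9, 0.1]
opening: 0.297
grasp_force: 0.0
t 2.83 press tcp mm [-170.6  173.4  379.4] F press [1.  0.8 0.1]
turn [ 0.     0.001 -0.001]
(3, -247, 420) -> [-17.42 -42.01  -4.06]
```

```bash
python3 -m creep '-17.4 -42 -4 0 0 0 0;-17.4 -42 -4 0 0 0 0;-17.4 -42 -4 0 0 0 0;-17.4 -42 -4 0 0 0 0;-17.4 -42 -4 0 0 0 0;-17.4 -42 -4 0 0 0 0;-17.4 -42 -4 0 0 0 0;-17.4 -42 -4 0 0 0 0;-17.4 -42 -4 0 0 0 0;-17.4 -42 -4 0 0 0 0'; python3 -m creep '0 0 15 0 0 0 0;0 0 15 0 0 0 0;0 0 20 0 0 0 0;0 0 25 0 0 0 0;0 0 25 0 0 0 0;0 0 25 0 0 0 0;0 0 25 0 0 0 0'
python3 - <<'E'
from h import *
to((3,-247,83),(3,-155,83))
for n in ["wrist","scene","top"]:
    p=viewer.grab_frame(n);cv2.imwrite(f"pics/{n}1.png",p["color"])
    for d in viewer.pinpoint("shuttle_grip",p)[:2]:
        if n!="wrist":print(n,d["score"],RP.T@(at_z(p,d["position"],.082)-O))
E
```

```text
clock: 3.67
ee_pos: [0.5765, -0.0941, 0.4158]
tcp_rot: [[-0.996, -0.088, 0.0], [-0.088, 0.996, 0.0], [-0.0, 0.0, -1.0]]
wrist_force: [1.4, 0.3, 0.3]
opening: 0.003
grasp_force: 0.0
clock: 4.25
ee_pos: [0.571, -0.0911, 0.1581]
tcp_rot: [[-0.996, -0.088, -0.012], [-0.088, 0.996, 0.002], [0.012, 0.003, -1.0]]
wrist_force: [-1.8, 0.3, -1.4]
opening: 0.005
grasp_force: 0.0
t 4.25 press tcp mm [ -17.9 -207.4  158.1] F press [-1.8  0.4 -1.4]
turn [ 0.003 -0.012 -0.003]
(3, -247, 83) -> [-2.19 -3.98  7.47]
(3, -155, 83) -> [-2.17  5.22  7.5 ]
scene 0.85 [ 0.00883115 -0.18954283  0.082     ]
top 0.55 [ 0.00188462 -0.20337461  0.082     ]
```

View pics/wrist1.png

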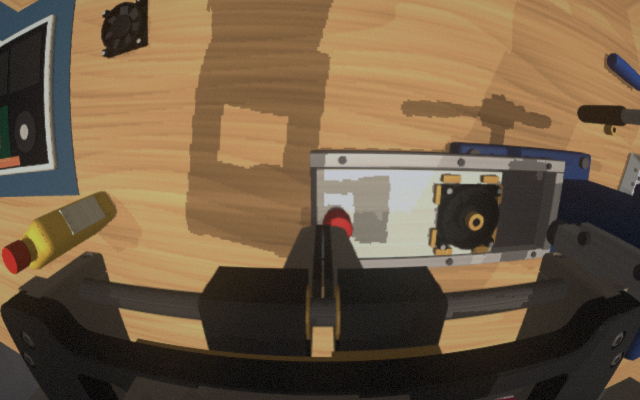

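The wrist view shows the knob at (338,222) right by the closed fingers, and the fan at (467,218) with its brass sleeve at (476,222). I'll back out along -y before going down.

```bash
python3 -m creep '-2 -4 0 0 0 0 0;-2 -4 0 0 0 0 0;-2 -4 0 0 0 0 0'; python3 -c "
from h import *
to((3,-247,83),(3,-155,83))"
```

```text
clock: 4.8
ee_pos: [0.6015, -0.1317, 0.1677]
tcp_rot: [[-0.996, -0.087, 0.004], [-0.087, 0.996, -0.001], [-0.004, -0.001, -1.0]]
wrist_force: [0.4, 0.2, 0.3]
opening: 0.008
grasp_force: 0.0
t 4.80 press tcp mm [   8.8 -250.5  167.7] F press [0.4 0.2 0.3]
turn [-0.001  0.004 -0.004]
(3, -247, 83) -> [0.62 0.36 8.47]
(3, -155, 83) -> [0.65 9.56 8.46]
```

```bash
python3 -m creep '0.3 0 4 0 0 0 0;0.3 0 8.4 0 0 0 0;0.3 0 8.4 0 0 0 0;0.3 0 8.4 0 0 0 0;0.3 0 8.4 0 0 0 0'; python3 -c "
from h import *
to((5,-247,83),(5,-155,83))"
```

```text
clock: 5.22
ee_pos: [0.5974, -0.1301, 0.0835]
tcp_rot: [[-0.996, -0.088, 0.001], [-0.088, 0.996, -0.0], [-0.001, -0.0, -1.0]]
wrist_force: [0.4, 0.2, 0.7]
opening: 0.003
grasp_force: 0.0
t 5.22 press tcp mm [   4.9 -248.6   83.5] F press [0.4 0.1 0.7]
turn [-0.     0.001 -0.002]
(5, -247, 83) -> [-0.01  0.16  0.05]
(5, -155, 83) -> [0.01 9.36 0.04]
```

```bash
python3 -m creep '0 1.5 0 0 0 0 0;0 2.5 0 0 0 0 0;0 3.5 0 0 0 0 0;0 4.5 0 0 0 0 0;0 5.5 0 0 0 0 0;0 6.5 0 0 0 0 0;0 7.3 0 0 0 0 0;0 8 0 0 0 0 0;0 8.4 0 0 0 0 0;0 8.6 0 0 0 0 0';python3 -m creep '0 0.2 0 0 0 0 0;0 0.4 0 0 0 0 0;0 0.6 0 0 0 0 0;0 0.7 0 0 0 0 0;0 0.8 0 0 0 0 0'; python3 -c "
from h import *
to((5,-155,83))"
```

```text
clock: 6.05
ee_pos: [0.5888, -0.0439, 0.0814]
tcp_rot: [[-0.996, -0.089, -0.0], [-0.089, 0.996, 0.0], [0.0, 0.0, -1.0]]
wrist_force: [1.8, -2.8, 1.5]
opening: 0.005
grasp_force: 1.4
clock: 6.47
ee_pos: [0.5881, -0.0367, 0.0814]
tcp_rot: [[-0.996, -0.088, -0.0], [-0.088, 0.996, -0.0], [0.0, 0.0, -1.0]]
wrist_force: [0.4, -3.2, 1.0]
opening: 0.003
grasp_force: 1.3
t 6.47 press tcp mm [   4.1 -154.7   81.4] F press [ 0.1 -3.2  1. ]
turn [ 0.    -0.    -0.003]
(5, -155, 83) -> [-0.09 -0.02 -0.16]
```

Friction is about 3 N and there's no stop yet, so I'll keep going in small steps.

```bash
python3 -m creep '0 0.15 0 0 0 0 0;0 0.3 0 0 0 0 0;0 0.4 0 0 0 0 0;0 0.4 0 0 0 0 0';python3 -m creep '0 0.1 0 0 0 0 0;0 0.2 0 0 0 0 0;0 0.3 0 0 0 0 0;0 0.3 0 0 0 0 0'; python3 -c "
from h import *
to((5,-155,83))"
```

```text
clock: 6.8
ee_pos: [0.5878, -0.0335, 0.0815]
tcp_rot: [[-0.996, -0.089, 0.0], [-0.089, 0.996, -0.002], [0.0, -0.002, -1.0]]
wrist_force: [1.2, -8.3, 0.1]
opening: 0.004
grasp_force: 3.9
clock: 7.13
ee_pos: [0.5879, -0.0331, 0.0816]
tcp_rot: [[-0.996, -0.09, 0.001], [-0.09, 0.996, -0.005], [-0.0, -0.005, -1.0]]
wrist_force: [1.3, -22.6, 0.2]
opening: 0.005
grasp_force: 11.0
t 7.13 press tcp mm [   4.2 -151.1   81.6] F press [ -0.7 -22.6   0.2]
turn [-0.005  0.    -0.001]
(5, -155, 83) -> [-0.08 -0.39 -0.14]
```

```bash
python3 -m creep '0 -3 0 0 0 0 0;0 -3 0 0 0 0 0;0 -3 -12 0 0 0 0;11.2 8.3 -25 0 0 0 0;11.2 8.3 -25 0 0 0 0;11.2 8.3 -25 0 0 0 0;11.2 8.3 -25 0 0 0 0;11.2 8.3 -25 0 0 0 0;11.2 8.3 -25 0 0 0 0;11.2 8.3 -25 0 0 0 0'
python3 - <<'E'
from h import *
np.set_printoptions(precision=4,suppress=True)
to((-108,-68,300))
p=viewer.grab_frame("scene");cv2.imwrite("pics/s2.png",cv2.resize(p["color"][130:330,220:480],(780,600)))
for k in("shuttle_grip","sleeve_top","hub","spoke_a"):
    for d in viewer.pinpoint(k,p)[:3]:
        z={"shuttle_grip":.082,"sleeve_top":.081,"hub":.205,"spoke_a":.25}[k];print(k,d["score"],d["position"],RP.T@(at_z(p,d["position"],z)-O))
p=viewer.grab_frame("top")
for k in("shuttle_grip","sleeve_top","hub","spoke_a"):
    for d in viewer.pinpoint(k,p)[:3]:
        z={"shuttle_grip":.082,"sleeve_top":.081,"hub":.205,"spoke_a":.25}[k];print(k,d["score"],d["position"],RP.T@(at_z(p,d["position"],z)-O))
E
```

```text
clock: 7.97
ee_pos: [0.4676, 0.0453, 0.3362]
tcp_rot: [[-0.996, -0.089, 0.005], [-0.089, 0.996, 0.002], [-0.005, 0.002, -1.0]]
wrist_force: [0.8, -0.4, 0.0]
opening: 0.003
grasp_force: 0.0
t 7.97 press tcp mm [-108.4  -62.1  336.2] F press [ 0.8 -0.5  0. ]
turn [ 0.002  0.005 -0.002]
(-108, -68, 300) -> [-0.03 -0.6   3.62]
shuttle_grip 0.86 [306.2, 229.9] [-0.0045 -0.1184  0.082 ]
sleeve_top 0.44 [329.9, 254.7] [-0.0017 -0.0055  0.081 ]
hub 0.96 [371.6, 207.3] [-0.1105  0.0191  0.205 ]
spoke_a 0.78 [354.2, 181.7] [-0.1023 -0.0437  0.25  ]
spoke_a 0.71 [409.3, 310.2] [0.0649 0.3275 0.25  ]
spoke_a 0.59 [394.2, 204.7] [-0.1227  0.0822  0.25  ]
hub 0.7 [285.9, 232.2] [-0.1161  0.0274  0.205 ]
spoke_a 0.94 [317.3, 226.0] [-0.1156 -0.0525  0.25  ]
```

View pics/s2.png

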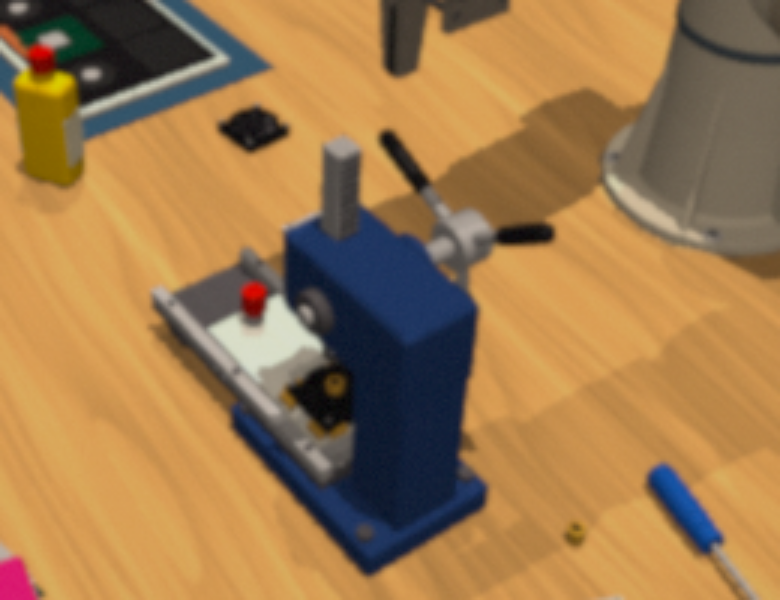

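The shuttle is home: knob at (253,300) in the crop, sleeve under the ram at (335,385), nothing disturbed. Now I'll come down on spoke b.

```bash
python3 -m creep '0 1 2 0 0 0 0;0 1 4 0 0 0 0;0 1 5 0 0 0 0;0 1 5.5 0 0 0 0;0 1 6 0 0 0 0;0 1 6.5 0 0 0 0;0 1 7 0 0 0 0;0 1 7.3 0 0 0 0'; python3 -c "
from h import *
to((-108,-58,224))"
```

```text
clock: 9.13
ee_pos: [0.4682, 0.0529, 0.2586]
tcp_rot: [[-0.996, -0.088, 0.001], [-0.088, 0.996, -0.0], [-0.001, -0.0, -1.0]]
wrist_force: [-0.1, -1.2, 1.8]
opening: 0.007
grasp_force: 0.9
t 9.13 press tcp mm [-107.2  -54.6  258.6] F press [-0.2 -1.2  1.8]
turn [-0.     0.001 -0.003]
(-108, -58, 224) -> [ 0.09 -0.34  3.46]
```

```bash
python3 -m creep '0 -0.1 0.7 0 0 0 0;0 -0.2 1.4 0 0 0 0;0 -0.3 2.1 0 0 0 0;0 -0.4 2.8 0 0 0 0;0 -0.5 3.5 0 0 0 0;0 -0.8 4.2 0 0 0 0;0 -1.1 4.9 0 0 0 0;0 -1.4 5.5 0 0 0 0;0 -1.7 6.1 0 0 0 0;0 -1.8 6.4 0 0 0 0'; python3 -c "
from h import *
to((-108,-72,195))"
```

```text
clock: 9.97
ee_pos: [0.469, 0.0347, 0.1936]
tcp_rot: [[-0.996, -0.088, -0.001], [-0.088, 0.996, -0.0], [0.001, -0.0, -1.0]]
wrist_force: [0.0, 1.4, 1.5]
opening: 0.004
grasp_force: 0.8
t 9.97 press tcp mm [-108.   -72.9  193.6] F press [0.2 1.4 1.5]
turn [-0.    -0.001 -0.003]
(-108, -72, 195) -> [ 0.    0.09 -0.14]
```

```bash
python3 -m creep '0 -0.3 -4 0 0 0 0;0 -0.3 -8 0 0 0 0;0 -0.3 -12 0 0 0 0;0 -0.3 -16.5 0 0 0 0;0 1 -16.5 0 0 0 0;0 5 -16.5 0 0 0 0;0 9 -16.5 0 0 0 0;0 13 -16.5 0 0 0 0;0 16 -16.5 0 0 0 0;0 16 -16.5 0 0 0 0'
python3 - <<'E'
from h import *
to((-108,86,300))
p=viewer.grab_frame("scene");cv2.imwrite("pics/s3.png",cv2.resize(p["color"][100:300,250:510],(780,600)))
E
```

```text
clock: 10.8
ee_pos: [0.4547, 0.1987, 0.3591]
tcp_rot: [[-0.996, -0.091, -0.001], [-0.091, 0.996, 0.002], [0.001, 0.002, -1.0]]
wrist_force: [-0.3, -0.6, 0.3]
opening: 0.006
grasp_force: 0.0
t 10.80 press tcp mm [-107.4   91.8  359.1] F press [-0.4 -0.6  0.3]
turn [ 0.002 -0.001  0.001]
(-108, 86, 300) -> [ 0.06 -0.59  5.91]
```

View pics/s3.png

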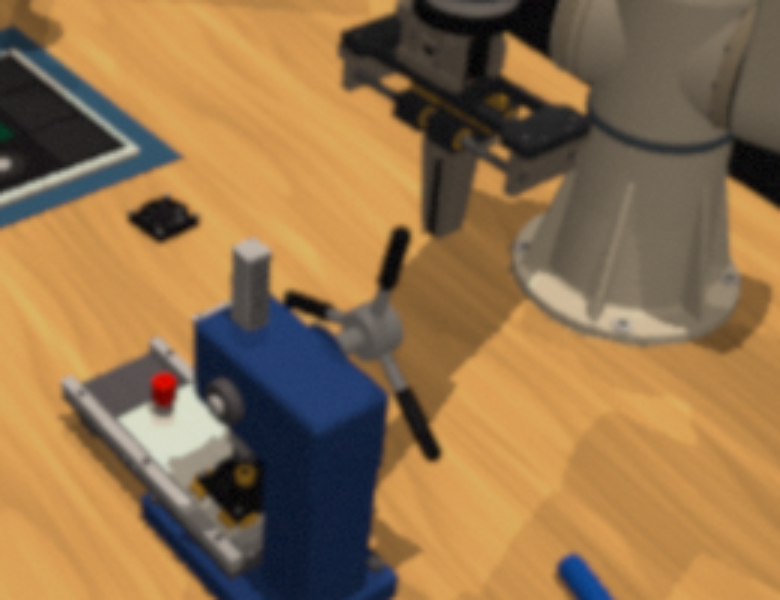

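The crop shows spoke a nearly upright at (395,260), with the finger at (445,220) on its column side and the bystanders untouched. I'll lower beside it and push it over.

```bash
python3 -m creep '0 0 3 0 0 0 0;0 -0.3 5.9 0 0 0 0;0 -1 5.9 0 0 0 0;0 -2 5.9 0 0 0 0;0 -2.8 5.9 0 0 0 0;0 -3.6 5.9 0 0 0 0;0 -4.4 5.9 0 0 0 0;0 -5.2 5.9 0 0 0 0;0 -5.2 5.9 0 0 0 0'; python3 -c "
from h import *
to((-108,10,294),(-108,-9,282),(-108,-20,272))"
```

```text
clock: 11.6
ee_pos: [0.4606, 0.1412, 0.3015]
tcp_rot: [[-0.996, -0.087, 0.002], [-0.087, 0.996, -0.0], [-0.002, -0.0, -1.0]]
wrist_force: [-0.6, -0.8, -0.2]
opening: 0.005
grasp_force: 0.0
t 11.60 press tcp mm [-106.8   34.   301.5] F press [-0.6 -0.8 -0.2]
turn [-0.     0.002 -0.004]
(-108, 10, 294) -> [ 0.11 -2.4   0.75]
(-108, -9, 282) -> [ 0.11 -4.3   1.95]
(-108, -20, 272) -> [ 0.11 -5.4   2.95]
```

```bash
python3 -m creep '0 -0.6 0.1 0 0 0 0;0 -1.2 0.2 0 0 0 0;0 -1.8 0.4 0 0 0 0;0 -2.4 0.7 0 0 0 0;0 -3 1 0 0 0 0;0 -3.6 1.4 0 0 0 0;0 -3.6 1.4 0 0 0 0'
python3 - <<'E'
from h import *
to((-108,-9,282),(-108,-20,272))
p=viewer.grab_frame("scene");cv2.imwrite("pics/s4.png",cv2.resize(p["color"][100:300,250:510],(780,600)))
E
```

```text
clock: 12.18
ee_pos: [0.4626, 0.1056, 0.2854]
tcp_rot: [[-0.996, -0.088, -0.002], [-0.088, 0.996, -0.001], [0.002, -0.001, -1.0]]
wrist_force: [-1.1, -0.0, 0.3]
opening: -0.0
grasp_force: 0.0
t 12.18 press tcp mm [-108.    -1.6  285.4] F press [-1.1  0.1  0.3]
turn [-0.001 -0.002 -0.003]
(-108, -9, 282) -> [-0.01 -0.74  0.34]
(-108, -20, 272) -> [-0.01 -1.84  1.34]
```

View pics/s4.png

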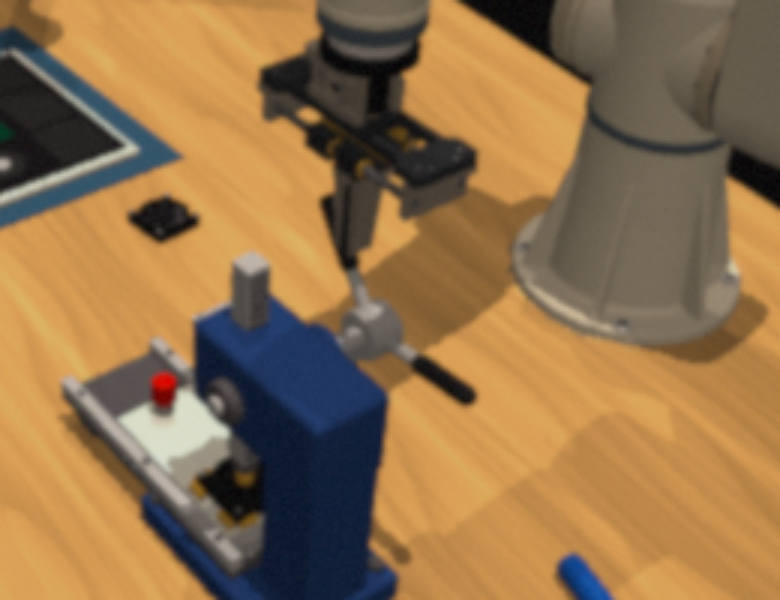

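The crop shows spoke a leaning towards the throat under the finger at (345,265), and the ram's nose close above the sleeve at (243,470). From here I'll slow down.

```bash
python3 -m creep '0 -0.5 0 0 0 0 0;0 -1 0.1 0 0 0 0;0 -1.5 0.3 0 0 0 0;0 -1.9 0.5 0 0 0 0;0 -2.3 0.7 0 0 0 0;0 -2.6 0.8 0 0 0 0;0 -2.6 0.8 0 0 0 0'; python3 -c "
from h import *
to((-108,-40,268))"
```

```text
clock: 12.82
ee_pos: [0.4653, 0.0802, 0.2782]
tcp_rot: [[-0.996, -0.088, -0.0], [-0.088, 0.996, -0.001], [0.0, -0.001, -1.0]]
wrist_force: [0.0, -0.7, -0.6]
opening: 0.006
grasp_force: 0.0
t 12.82 press tcp mm [-107.6  -27.1  278.2] F press [-0.  -0.7 -0.6]
turn [-0.001 -0.    -0.003]
(-108, -40, 268) -> [ 0.04 -1.29  1.03]
```

```bash
python3 -m creep '0 -0.2 0.15 0 0 0 0;0 -0.4 0.3 0 0 0 0;0 -0.6 0.5 0 0 0 0;0 -0.75 0.65 0 0 0 0;0 -0.9 0.8 0 0 0 0;0 -1 0.9 0 0 0 0;0 -1 0.9 0 0 0 0'; python3 -c "
from h import *
to((-108,-46,249))"
```

```text
clock: 13.4
ee_pos: [0.4662, 0.0708, 0.2693]
tcp_rot: [[-0.996, -0.088, -0.0], [-0.088, 0.996, -0.0], [0.0, -0.0, -1.0]]
wrist_force: [0.1, 1.0, 0.6]
opening: 0.005
grasp_force: 0.3
t 13.40 press tcp mm [-107.5  -36.6  269.3] F press [0.2 1.  0.6]
turn [-0.    -0.    -0.003]
(-108, -46, 249) -> [ 0.04 -0.94  2.03]
```

```bash
python3 -m creep '0 -0.05 0.1 0 0 0 0;0 -0.1 0.2 0 0 0 0;0 -0.15 0.3 0 0 0 0;0 -0.2 0.4 0 0 0 0;0 -0.25 0.5 0 0 0 0'; python3 -m creep '0 -0.05 0.1 0 0 0 0;0 -0.1 0.2 0 0 0 0;0 -0.15 0.3 0 0 0 0;0 -0.2 0.4 0 0 0 0;0 -0.25 0.5 0 0 0 0'; python3 -c "
from h import *
to((-108,-46,249))"
```

```text
clock: 13.82
ee_pos: [0.4666, 0.0684, 0.2646]
tcp_rot: [[-0.996, -0.088, 0.0], [-0.088, 0.996, -0.0], [-0.0, -0.0, -1.0]]
wrist_force: [-0.5, -1.1, 2.6]
opening: 0.007
grasp_force: 1.0
clock: 14.23
ee_pos: [0.4668, 0.066, 0.2595]
tcp_rot: [[-0.996, -0.088, 0.0], [-0.088, 0.996, -0.0], [-0.0, -0.0, -1.0]]
wrist_force: [0.0, -1.4, 3.2]
opening: 0.005
grasp_force: 1.6
t 14.23 press tcp mm [-107.4  -41.5  259.5] F press [-0.1 -1.4  3.2]
turn [-0.     0.    -0.003]
(-108, -46, 249) -> [ 0.06 -0.45  1.05]
```

```bash
python3 -m creep '0 -0.05 0.1 0 0 0 0;0 -0.1 0.2 0 0 0 0;0 -0.15 0.3 0 0 0 0;0 -0.2 0.4 0 0 0 0'; python3 -m creep '0 -0.03 0.1 0 0 0 0;0 -0.06 0.2 0 0 0 0;0 -0.1 0.3 0 0 0 0;0 -0.12 0.4 0 0 0 0'; python3 -c "
from h import *
to((-108,-51,233))"
```

```text
clock: 14.57
ee_pos: [0.4671, 0.0643, 0.2563]
tcp_rot: [[-0.996, -0.088, 0.001], [-0.088, 0.996, 0.001], [-0.001, 0.001, -1.0]]
wrist_force: [-1.9, 2.5, 10.5]
opening: 0.002
grasp_force: 5.1
clock: 14.9
ee_pos: [0.4674, 0.0628, 0.2525]
tcp_rot: [[-0.996, -0.088, 0.001], [-0.088, 0.996, -0.0], [-0.001, -0.0, -1.0]]
wrist_force: [-1.4, -1.8, 11.2]
opening: 0.005
grasp_force: 5.4
t 14.90 press tcp mm [-107.1  -44.7  252.5] F press [-1.5 -1.7 11.2]
turn [-0.     0.001 -0.002]
(-108, -51, 233) -> [ 0.09 -0.63  1.95]
```

```bash
cat > guard.py <<'E'
import sys
from h import *
s=ctrl.state();p=RP.T@(np.array(s["ee_pos"])-O)*1000;F=RP.T@np.array(s["wrist_force"])
arm=27-(p[1]-18) if p[2]>224.5 else 27-(p[1]+18)
T=F[2]*arm/1000;print("t %.2f y %.1f z %.1f Fy %.1f Fz %.1f torque %.2f eq85 %.1f"%(s["clock"],p[1],p[2],F[1],F[2],T,T/.085))
sys.exit(1 if T/.085>float(sys.argv[1]) or F[2]>18 else 0)
E
python3 -m creep '0 -0.06 0.08 0 0 0 0;0 -0.12 0.16 0 0 0 0;0 -0.18 0.24 0 0 0 0;0 -0.24 0.32 0 0 0 0;0 -0.3 0.4 0 0 0 0'>/dev/null; python3 guard.py 14.5 && python3 -m creep '0 -0.06 0.08 0 0 0 0;0 -0.12 0.16 0 0 0 0;0 -0.18 0.24 0 0 0 0;0 -0.24 0.32 0 0 0 0'>/dev/null; python3 guard.py 14.5 && python3 -m creep '0 -0.06 0.08 0 0 0 0;0 -0.12 0.16 0 0 0 0;0 -0.18 0.24 0 0 0 0;0 -0.24 0.32 0 0 0 0'>/dev/null; python3 guard.py 14.5
```

```text
t 15.32 y -47.0 z 248.3 Fy 3.5 Fz 8.9 torque 0.82 eq85 9.7
t 15.65 y -48.6 z 244.9 Fy 8.6 Fz 8.2 torque 0.76 eq85 9.0
t 15.98 y -50.7 z 241.7 Fy 8.6 Fz 8.4 torque 0.80 eq85 9.4
```

```bash
sed -i 's|^T=.*;print|T=(F[2]*arm+F[1]*(p[2]-11-205))/1000;print|' guard.py
python3 -m creep '0 -0.01 0.08 0 0 0 0;0 -0.02 0.16 0 0 0 0;0 -0.03 0.24 0 0 0 0;0 -0.04 0.32 0 0 0 0'>/dev/null; python3 guard.py 15 && python3 -m creep '0 -0.01 0.08 0 0 0 0;0 -0.02 0.16 0 0 0 0;0 -0.03 0.24 0 0 0 0'>/dev/null; python3 guard.py 15 && python3 -m creep '0 -0.01 0.06 0 0 0 0;0 -0.02 0.12 0 0 0 0;0 -0.03 0.18 0 0 0 0'>/dev/null; python3 guard.py 15
```

```text
t 16.32 y -51.5 z 238.6 Fy 6.4 Fz 8.5 torque 0.96 eq85 11.3
t 16.57 y -52.0 z 236.2 Fy 4.6 Fz 9.0 torque 0.97 eq85 11.4
t 16.82 y -52.5 z 234.5 Fy 5.7 Fz 9.6 torque 1.04 eq85 12.3
```

```bash
python3 -m creep '0 -0.01 0.05 0 0 0 0;0 -0.02 0.1 0 0 0 0;0 -0.03 0.15 0 0 0 0'>/dev/null; python3 guard.py 14 && python3 -m creep '0 -0.01 0.05 0 0 0 0;0 -0.02 0.1 0 0 0 0;0 -0.03 0.15 0 0 0 0'>/dev/null; python3 guard.py 14 && python3 -m creep '0 -0.01 0.05 0 0 0 0;0 -0.02 0.1 0 0 0 0;0 -0.03 0.15 0 0 0 0'>/dev/null; python3 guard.py 14&& python3 -m creep '0 -0.01 0.05 0 0 0 0;0 -0.02 0.1 0 0 0 0;0 -0.03 0.15 0 0 0 0'>/dev/null; python3 guard.py 14
```

```text
t 17.07 y -52.8 z 233.0 Fy 4.3 Fz 9.1 torque 0.96 eq85 11.3
t 17.32 y -53.0 z 231.6 Fy 5.6 Fz 11.9 torque 1.26 eq85 14.8
t 17.32 y -53.0 z 231.6 Fy 5.6 Fz 11.9 torque 1.26 eq85 14.8
t 17.32 y -53.0 z 231.6 Fy 5.6 Fz 11.9 torque 1.26 eq85 14.8
```

```bash
python3 -m creep '0 0 0.03 0 0 0 0;0 0 0.05 0 0 0 0'>/dev/null; python3 guard.py 16; python3 -m creep '0 0 0 0 0 0 0'>/dev/null; python3 guard.py 16
```

```text
t 17.48 y -53.0 z 231.3 Fy 4.4 Fz 13.2 torque 1.36 eq85 16.0
t 17.57 y -53.0 z 231.3 Fy 3.7 Fz 12.7 torque 1.30 eq85 15.3
```

```bash
python3 -m creep '0 0 0.03 0 0 0 0;0 0 0.06 0 0 0 0'>/dev/null; python3 guard.py 17; python3 -m creep '0 0 0.02 0 0 0 0;0 0 0.02 0 0 0 0'>/dev/null; python3 guard.py 16
```

```text
t 17.73 y -53.1 z 230.8 Fy 3.8 Fz 15.2 torque 1.54 eq85 18.2
t 17.90 y -53.2 z 230.7 Fy 3.7 Fz 14.8 torque 1.51 eq85 17.7
```

```bash
python3 -m creep '0 0 0.03 0 0 0 0;0 0 0.05 0 0 0 0;0 0 0.05 0 0 0 0'>/dev/null; python3 guard.py 17; python3 -m creep '0 0 0 0 0 0 0;0 0 0 0 0 0 0'>/dev/null; python3 guard.py 16
```

```text
t 18.15 y -53.2 z 230.3 Fy 3.8 Fz 16.2 torque 1.65 eq85 19.4
t 18.32 y -53.2 z 230.3 Fy 4.7 Fz 15.6 torque 1.60 eq85 18.9
```

```bash
python3 -m creep '0 0 -3 0 0 0 0;0 0 -7 0 0 0 0;0 0 -10.5 0 0 0 0;0 4 -10.5 0 0 0 0;0 8 -10.5 0 0 0 0;0 10.8 -10.5 0 0 0 0;0 10.8 -10.5 0 0 0 0;0 10.8 -10.5 0 0 0 0'
python3 - <<'E'
from h import *
to((-108,55,300),(-108,63,289))
p=viewer.grab_frame("scene");cv2.imwrite("pics/s5.png",cv2.resize(p["color"][100:300,250:510],(780,600)))
E
```

```text
clock: 18.98
ee_pos: [0.4578, 0.162, 0.3334]
tcp_rot: [[-0.996, -0.091, -0.001], [-0.091, 0.996, -0.0], [0.001, -0.0, -1.0]]
wrist_force: [-0.3, -0.0, -0.3]
opening: 0.003
grasp_force: 0.0
t 18.98 press tcp mm [-107.7   55.   333.4] F press [-0.3 -0.  -0.3]
turn [-0.    -0.001  0.   ]
(-108, 55, 300) -> [ 0.03 -0.    3.34]
(-108, 63, 289) -> [0.03 0.8  4.44]
```

View pics/s5.png

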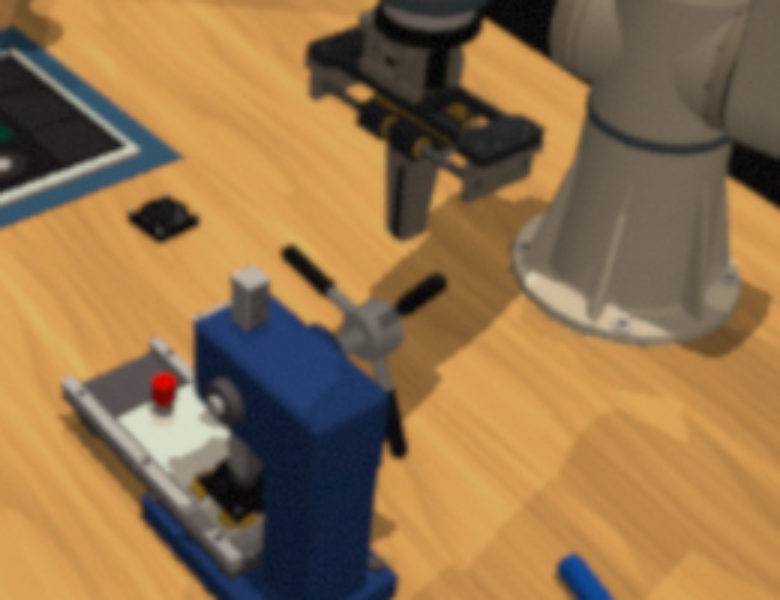

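The crop shows the ram down on the sleeve at (240,470), the shuttle home, and spoke c at (420,295) below the finger on the column side. Pushing c down will raise the ram.

```bash
python3 -m creep '0 0 2 0 0 0 0;0 0.3 3.5 0 0 0 0;0 0.8 4.4 0 0 0 0;0 1.4 4.9 0 0 0 0;0 2 5.4 0 0 0 0;0 2.6 5.8 0 0 0 0;0 3.2 6.2 0 0 0 0;0 3.2 6.2 0 0 0 0'; python3 -c "
from h import *
to((-108,87,271),(-108,106,242),(-108,127,192))"
```

```text
clock: 19.7
ee_pos: [0.4556, 0.1937, 0.2716]
tcp_rot: [[-0.996, -0.088, -0.0], [-0.088, 0.996, 0.0], [0.0, 0.0, -1.0]]
wrist_force: [-0.1, -0.8, -0.2]
opening: 0.005
grasp_force: 0.3
t 19.70 press tcp mm [-107.    86.7  271.6] F press [-0.2 -0.8 -0.2]
turn [ 0.    -0.    -0.002]
(-108, 87, 271) -> [0.1  0.03 0.06]
(-108, 106, 242) -> [0.1  1.93 2.96]
(-108, 127, 192) -> [0.11 4.03 7.96]
```

```bash
python3 -m creep '0 0.5 0.7 0 0 0 0;0 1 1.4 0 0 0 0;0 1.5 2.2 0 0 0 0;0 1.9 3 0 0 0 0;0 2.2 3.8 0 0 0 0;0 2.6 4.6 0 0 0 0;0 3 5.4 0 0 0 0;0 3.5 6.2 0 0 0 0;0 4 7 0 0 0 0;0 4 7 0 0 0 0'; python3 -m creep '0 0 0.5 0 0 0 0;0 0 1 0 0 0 0;0 0 1 0 0 0 0'
python3 - <<'E'
from h import *
to((-108,127,192))
p=viewer.grab_frame("scene");cv2.imwrite("pics/s6.png",cv2.resize(p["color"][100:300,250:510],(780,600)))
E
```

```text
clock: 20.53
ee_pos: [0.4514, 0.2338, 0.2002]
tcp_rot: [[-0.996, -0.088, -0.001], [-0.088, 0.996, 0.0], [0.001, 0.001, -1.0]]
wrist_force: [-0.2, 0.7, -0.2]
opening: 0.002
grasp_force: 0.1
clock: 20.78
ee_pos: [0.4518, 0.2327, 0.1912]
tcp_rot: [[-0.996, -0.088, -0.0], [-0.088, 0.996, -0.0], [0.0, -0.0, -1.0]]
wrist_force: [0.1, 0.8, 0.2]
opening: 0.006
grasp_force: 0.5
t 20.78 press tcp mm [-107.3  126.   191.2] F press [0.1 0.8 0.2]
turn [-0.    -0.    -0.003]
(-108, 127, 192) -> [ 0.07  0.1  -0.08]
```

View pics/s6.png

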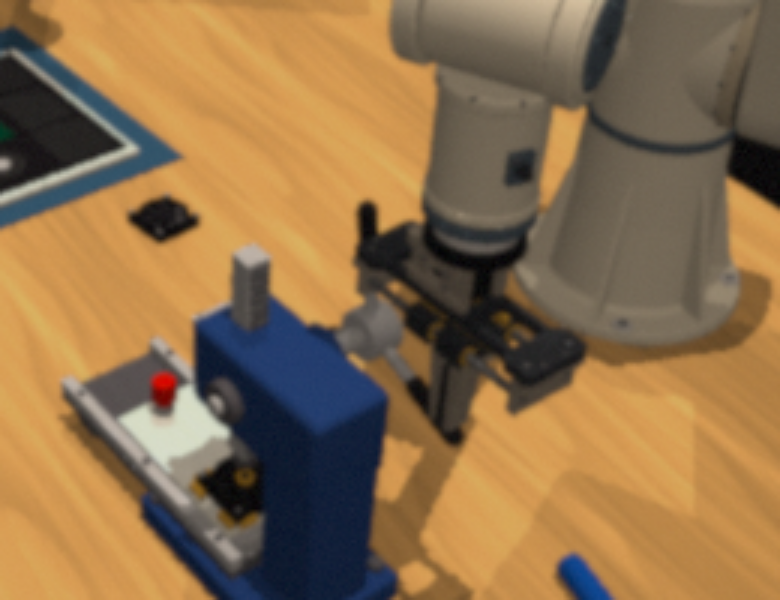

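The crop shows the ram raised well clear of the sleeve (245,478), with spoke a upright beside the gripper body. I'll retreat upwards and away, then measure.

```bash
python3 -m creep '0 0.3 -4 0 0 0 0;0 0.5 -8 0 0 0 0;0 0.5 -12 0 0 0 0;0 0.5 -16 0 0 0 0;0 5 -18 0 0 0 0;0 9 -18 0 0 0 0;0 13 -18 0 0 0 0;0 17 -18 0 0 0 0;0 17 -18 0 0 0 0;0 17 -18 0 0 0 0'
python3 - <<'E'
from h import *
np.set_printoptions(precision=4,suppress=True)
to()
for n in ["scene","top"]:
    p=viewer.grab_frame(n);v,u=np.nonzero(p["range_z"]>0);z=p["range_z"][v,u];K=p["K"]
    X=np.c_[(u-K[0,2])/K[0,0]*z,(v-K[1,2])/K[1,1]*z,z]@p["T"][:3,:3].T+p["T"][:3,3];L=(X-O)@RP
    m=(abs(L[:,0])<.025)&(abs(L[:,1])<.025)&(L[:,2]>.27)&(L[:,2]<.36);print(n,"ram top",np.sort(L[m][:,2])[-8:])
    r=np.hypot(L[:,1]-.027,L[:,2]-.205);m=(abs(L[:,0]+.108)<.02)&(r>.05)&(r<.125)&(L[:,2]>.08);a=np.degrees(np.arctan2(L[m,2]-.205,L[m,1]-.027));h,e=np.histogram(a,36,(-180,180));print([(int(x),int(k)) for k,x in zip(h,e) if k>4])
    m=(np.hypot(L[:,0],L[:,1])<.02)&(L[:,2]<.12)&(L[:,2]>.06);print("hub/sleeve z",np.percentile(L[m][:,2],[50,80,90,95,98,100]) if m.any() else None)
    for k in ("sleeve_top","shuttle_grip"):
        for d in viewer.pinpoint(k,p)[:2]:print(k,d["score"],d["position"],RP.T@(at_z(p,d["position"],.076 if k[1]=="l" else .082)-O))
    cv2.imwrite(f"pics/{n}7.png",p["color"])
    if n=="scene":cv2.imwrite("pics/s7.png",cv2.resize(p["color"][200:290,280:400],(800,600),interpolation=cv2.INTER_CUBIC))
E
```

```text
clock: 21.67
ee_pos: [0.4363, 0.4038, 0.3712]
tcp_rot: [[-0.996, -0.091, -0.001], [-0.091, 0.996, -0.0], [0.001, -0.0, -1.0]]
wrist_force: [0.6, -0.2, 0.6]
opening: 0.002
grasp_force: 0.0
t 21.67 press tcp mm [-107.2  297.8  371.2] F press [ 0.6 -0.2  0.6]
turn [-0.    -0.001  0.   ]
scene ram top [0.3143 0.3143 0.3145 0.3147 0.3148 0.3152 0.3153 0.3154]
[(-150, 5), (-30, 28), (-20, 165), (90, 155), (100, 18)]
hub/sleeve z [0.0723 0.104  0.1095 0.1154 0.1169 0.1192]
sleeve_top 0.69 [302.1, 174.6] [-0.1441 -0.347   0.076 ]
sleeve_top 0.45 [329.5, 259.8] [0.0069 0.0047 0.076 ]
shuttle_grip 0.72 [301.4, 232.4] [ 0.0119 -0.1176  0.082 ]
shuttle_grip 0.4 [416.1, 372.1] [0.0537 0.3649 0.082 ]
top ram top [0.3146 0.3152 0.3154 0.3155 0.316  0.3163 0.3164 0.3168]
[(-150, 114), (-20, 149), (90, 57), (100, 17)]
hub/sleeve z [0.0626 0.0636 0.0644 0.0647 0.065  0.0651]
shuttle_grip 0.75 [343.3, 193.1] [ 0.0005 -0.1344  0.082 ]
```

View pics/s7.png

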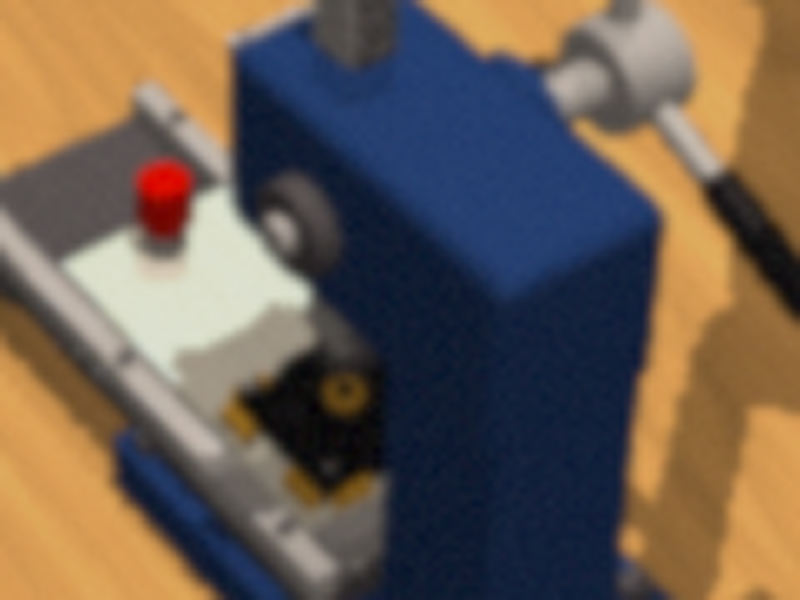

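The crop shows the sleeve seated low in the hub at (345,392), the shuttle home and the ram's nose well above. The ram's top is 18 mm below its starting height, which leaves about 18–19 mm of clearance. Handing in.

```bash
python3 -c "
from h import *
print(job.finish_job())"
```

```text
the job is handed in; nothing more can be done
None
```

I pushed the shuttle home, pressed the sleeve until it bottomed (about 19 N equivalent at the spoke, just over the 14–18 N target and under the 25 N limit), lifted the ram an estimated 18–19 mm clear, and handed the job in; no verdict came back.

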